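# Load the second well block and lift the carrier level

## Robot

A 7-joint arm with a two-finger parallel gripper is mounted at the origin on the work surface. World frame = base frame: x ahead of the robot, y to its left, z up, the work surface at z = 0. Lengths are in m, angles in rad, forces in N, time in s.
With the tool pointing down it reaches from about 0.4 to 0.875 m from the base axis. Payload 19.3 kg.
Tool frame: the origin (TCP) lies midway between the tips of the shut fingers; the grasp point (between the pads) lies bot.tcp_to_grasp behind it (bot.tcp_to_grasp is the distance from the TCP to the grasp point, in m); z points along the fingers, y is the line along which they close (so a half turn about z gives the same grasp; the last joint's range is limited). The gripper opens to 85 mm and grips with 20 to 120 N. Pads are 22 mm wide; open, the fingers measure 114 mm over their backs; the gripper's body (76 mm by 85 mm) begins 54 mm behind the grasp point. The pads swing forward as they close: fully open they stand 13 mm farther back than shut.
Start: joints at [-1.334, 0.521, -0.036, 1.599, 0.021, 1.021, -0.113], TCP at [0.189, 0.596, 0.231] pointing down, gripper open.
Joint ranges: [-2.91, 2.91], [-0.3, 2.13], [-1.5, 1.42], [0.17, 2.43], [-1.26, 4.41], [0.16, 1.93], [-2.52, 2.52]. Speed limits (rad/s): [1.89, 1.89, 2.39, 2.39, 3.01, 3.01, 3.01].

## Interface

Orientations are given as [roll, pitch, yaw] about the fixed x, y, z axes, in that order (R = Rz(yaw) Ry(pitch) Rx(roll)).
In Python, from workcell import observe, imaging, bot gives the robot as it stands.
- The arm moves only by the tool send_rows, never from a script. Its argument "plan" is text: rows parted by semicolons, each of 7 numbers parted by spaces: the shift along the tool's x, y, z in m, then the turn, a rotation vector about the tool's x, y, z in degrees, then the finger opening in m, from 0 to 0.0854. In form: dx dy dz rx ry rz claw; .... A call has 1 to 10 rows; each row is the pose to reach, as a shift and turn from the pose commanded when the call began, along the tool's axes at that moment; what a row does not reach only later rows make up. A row lasts 1/12 s, in which the tool goes at most 41.7 mm and 7.16 degrees, less where a joint would pass 70% of its speed; a pose out of reach is approached as far as the arm can. A call with a gripper value outside its range is refused whole. The fingers move at their own pace and stop on an object; "grip_force" is the grip in N (left out, the last holds). Time passes only in rows, so rows that repeat a pose let the fingers close. It gives the time, the measured TCP pose, the force, the opening and the grip force at its end, in the units of the state.
- observe(): the state, without advancing time (a new reading comes with each control period).
- imaging.grab_frame(name): name is "scene" or "side" or "wrist"; returns a dict with "color" (420x560x3 uint8, red, green, blue), "fx", "fy", "cx", "cy" (pixels), "eye" and "orientation" of the camera in the world; the wrist camera has in their place "tool_from_camera" (4x4, takes a point from camera to tool coordinates, whose origin is the TCP and whose axes are the flange's). Camera axes: x right, y down, z forward; pixel columns grow to the right and rows downward; lengths in m; the calibration is good to about 2 mm. A picture is of the moment at which its call begins: read the wrist's pose just before it. There is no depth.
- bot.job_done(): hands the job in; it is judged then, once.
The state is a dict: "clock": time; "qpos": joint angles; "qd": joint speeds; "joint_efforts": joint torques, N m; "position": TCP position; "tool_rot": TCP orientation; "force": force on the tool from outside, world axes, zero at the start; "moment": the same for the moment, N m; "grip_width": finger opening in m; "finger_force": force on a finger pad.
Only numpy, scipy, OpenCV 4.12 (cv2) and the standard library are available. Lean on these libraries where they do the work, as an engineer would, in place of code of your own. Each camera call takes 0.05 s, during which the arm holds its last target. There are 200 camera calls.

## Task

Put the loose rectangular well block into the empty pocket of the carrier tray and press it down until it is flush with the tray's deck, with the tray still standing on the bench. Then lift the loaded tray by its handle, level all the way and with both blocks staying fully seated, and finish while holding it still and level in the air, its underside at least 10 cm above the bench and nothing but the gripper carrying it. Leave the other things on the bench where they are.

Things in the scene. Friction and masses are not known exactly. Their poses are not given: they have to be found in the camera images.
- tray: white plastic carrier tray, loose, 212 x 80 mm (x, y), deck (top face) 36 mm above its underside; a steel bar handle stands 138 mm high over its middle, and a rectangular pocket lies at each end. Origin: centre of the underside; x along the tray towards the pocket to be filled, z up. Weighs about 0.36 kg, blocks 0.17 kg each (up to a fifth more or less); it balances under the handle only with both blocks in.
- handle (a point): centre of the tray's handle bar, 128 mm above the underside. The bar runs along tray y: 66 mm long (y), 12 mm thick (x), 20 mm high, on two legs (10 mm by 8 mm, at 29 mm either side) with open space below. Axes as the tray.
- pocket (a point): centre of the mouth of the EMPTY pocket, level with the deck, 70 mm from the tray's middle. Pocket 60 mm (x) by 48 mm (y), walls upright. Its floor is a grey lift-out plate held by friction: at first its top is 18 mm below the deck, so that a block set in stands 6 mm proud; about 7 N of downward push slides it 6 mm down, where it stops and stays (24 mm below the deck, block flush). Axes as the tray.
- pocket2 (a point): centre of the mouth of the other pocket, at the opposite end of the tray, already filled. Axes as the tray.
- block_fin (a point): the block to load, standing upright on the bench: aluminium well block 56 x 44 mm (x, y), 24 mm high (lowest 4 mm 2 mm narrower all round), with an upright black grip fin on top, 32 mm long (x), 12 mm thick (y), 48 mm high, 72 mm over all. This point is the fin's centre, 48 mm above the block's underside and 24 mm above its upper face. Seated flush it is 24 mm above the deck. Either way round (half turn) will do.
- block2_fin (a point): the fin centre of an identical block that already sits flush in the other pocket.
- tripod: fixed tripod with gauze over a burner, 216 mm tall, 150 mm square on top, to the side of the bench. Origin at its foot.
- flask: conical flask, clear glass, 69 mm base, 100 mm tall; loose bystander, origin at the middle of its underside.
- flask2: larger conical flask, clear glass, 76 mm base, 110 mm tall; loose bystander, origin at the middle of its underside.
- bottle: glass reagent bottle with screw cap, 70 mm across, 140 mm tall; loose bystander, origin at the middle of its underside.
- paperdisc: flat round indicator-paper dispenser, white, 56 mm across, 14 mm high; loose bystander, origin at the middle of its underside.
- roundblock: ROUND aluminium well block, 68 mm across, with the same black fin (72 mm tall over all); does not fit the pocket, not wanted; loose bystander, origin at the middle of its underside.
- beaker: small glass beaker, 60 mm across, 75 mm tall; loose bystander, origin at the middle of its underside.
- dish: small white porcelain dish, 72 mm across, 28 mm tall; loose bystander, origin at the middle of its underside.
- scoop: steel spoon-shaped scoop lying flat, 160 mm long; loose bystander, origin at the middle of its length, underside, lying along its x.
Not all that is in view belongs to the job. Of the things that look like the tripod, the larger one is meant. What is shaped like the part that bears block_fin but purple is not meant.

How it is judged:
On the way, in this order (a step that is already met when the one before it is completed fails the run):
1. the block is pressed flush into the empty pocket while the tray stands on the bench (z of block_fin in the frame of pocket between 0.021 and 0.026 m and horizontal distance between block_fin and pocket below 0.008 m and angle between the x axis of block_fin and the x axis of pocket, either way round below 0.12 rad and height (world z) of tray below 0.006 m), for 0.2 s.
2. the loaded tray is lifted clear of the bench, level (height (world z) of tray above 0.06 m and angle between tray's own z axis and vertical below 0.1 rad), for 0.2 s.
At the end, for the whole second after the job is handed in: The gripper holds the tray over 90 mm above the bench, tilted under 0.1 rad, slower than 30 mm/s and 0.2 rad/s, touching no bystander or tripod; both blocks in their pockets: at most 2 mm proud, within 8 mm of the pocket centre and 0.12 rad of its axes. The program finishes while holding (height (world z) of tray above 0.09 m and angle between tray's own z axis and vertical below 0.1 rad and linear speed of tray below 0.03 m/s and angular speed of tray below 0.2 rad/s and contact force between tray and the fingers above 1 N and z of block_fin in the frame of pocket between 0.021 and 0.026 m and horizontal distance between block_fin and pocket below 0.008 m and angle between the x axis of block_fin and the x axis of pocket, either way round below 0.12 rad and z of block2_fin in the frame of pocket2 between 0.021 and 0.026 m and horizontal distance between block2_fin and pocket2 below 0.008 m and angle between the x axis of block2_fin and the x axis of pocket2, either way round below 0.12 rad and contact force between tray and flask below 0.2 N and contact force between tray and flask2 below 0.2 N and contact force between tray and bottle below 0.2 N and contact force between tray and paperdisc below 0.2 N and contact force between tray and roundblock below 0.2 N and contact force between tray and beaker below 0.2 N and contact force between tray and dish below 0.2 N and contact force between tray and scoop below 0.2 N and contact force between tray and tripod below 0.2 N); the arm keeps its last pose, push and grip.
It fails at once if the tray is tilted by more than 0.26 rad (15 degrees) (angle between tray's own z axis and vertical above 0.26 rad).
It fails at once if a bystander is moved by more than 20 mm (distance of any of flask, flask2, bottle, paperdisc, roundblock, beaker, dish, scoop from where it was at the start of the episode above 0.02 m).
It also fails if it takes over 58 s, if anything falls off the work surface, if the arm or the gripper's body presses on something with over 40 N, if the wrist force passes 120 N, or if a joint passes its speed limit or range.

## Working session

There is one attempt and no reset: what is moved stays moved. The work goes in short steps, Python scripts to look and compute and a tool call to move; the robot and the scene stay as the last step left them, time stands still between calls to the robot, and variables do not carry over. Pictures are saved under pics/ and viewed, at most 11 in all, crops included, and the job is handed in when it is done.

Besides the shell and the picture viewer there is one more tool, called after "Request:" in YAML: its name, and indented under it one key for each argument. send_rows: Moves the arm, as the interface text tells. Its arguments: {"type":"object","properties":{"plan":{"type":"string"},"grip_force":{"type":"number"}},"required":["plan"]}

```bash
mkdir -p pics; cat > h.py <<'E'
import numpy as np, cv2
from workcell import observe, imaging, bot
from scipy.spatial.transform import Rotation as R
def rot(o):
    o=np.array(o,float)
    if o.shape==(3,3): return o
    return R.from_euler('xyz',o).as_matrix() if o.size==3 else R.from_quat(o).as_matrix()
def cam(f,s=None):
    if 'eye' in f: return rot(f['orientation']),np.array(f['eye'])
    T=np.array(f['tool_from_camera']);Rt=rot(s['tool_rot'])
    return Rt@T[:3,:3],Rt@T[:3,3]+np.array(s['position'])
def pix2z(f,u,v,z,s=None):
    A,e=cam(f,s); d=A@np.array([(u-f['cx'])/f['fx'],(v-f['cy'])/f['fy'],1]); return e+d*(z-e[2])/d[2]
def proj(f,p,s=None):
    A,e=cam(f,s); c=A.T@(np.array(p)-e); return f['fx']*c[0]/c[2]+f['cx'],f['fy']*c[1]/c[2]+f['cy']
def save(f,n,crop=None,k=1):
    im=f['color'][:,:,::-1]
    if crop: im=im[crop[1]:crop[3],crop[0]:crop[2]]
    cv2.imwrite('pics/'+n,cv2.resize(im,None,fx=k,fy=k,interpolation=cv2.INTER_CUBIC))
E
python3 - <<'E'
from h import *
import pickle
s=observe();print(s,bot.tcp_to_grasp)
F={}
for n in('scene','side','wrist'):
    f=imaging.grab_frame(n);F[n]=f;print(n,{k:v for k,v in f.items() if k!='color'})
pickle.dump((s,F),open('F0.pkl','wb'))
save(F['scene'],'a.png',None,1.4);save(F['side'],'b.png',None,1.4)
E
```

```text
{'clock': 0.0, 'qpos': array([-1.33420527,  0.52199976, -0.03633784,  1.59998567,  0.02120187,
        1.02110134, -0.11279805]), 'qd': array([-0.00183146,  0.00018511,  0.00014517, -0.00097554, -0.001871  ,
        0.0016766 ,  0.00011324]), 'joint_efforts': array([ 1.68061797e-03, -9.27089810e+01,  1.98043115e+00, -3.69948828e+01,
        1.77950808e-02,  7.96183886e-03,  1.91962278e-05]), 'position': array([0.18868086, 0.59549538, 0.2307425 ]), 'tool_rot': array([-3.14048615e+00,  7.52793356e-05,  2.83480323e+00]), 'force': array([ 0.31228768,  0.15191027, -0.0602955 ]), 'moment': array([-0.02685085, -0.03148004,  0.00986134]), 'finger_force': 0.0, 'grip_width': 0.08541665100311002} 0.0187
scene {'fx': 464.142792730132, 'fy': 464.142792730132, 'cx': 274.3872014987505, 'cy': 205.28703093552363, 'eye': array([ 1.24499765, -0.64764387,  1.04199155]), 'orientation': array([-2.38188621, -0.02106754,  0.91964468])}
side {'fx': 462.82444445811336, 'fy': 462.82444445811336, 'cx': 283.73865726387004, 'cy': 209.48349224151463, 'eye': array([ 0.19179443, -0.87829419,  0.91104094]), 'orientation': array([-2.32198881,  0.01910381, -0.43901816])}
wrist {'fx': 329.272119468109, 'fy': 329.272119468109, 'cx': 280.8730190983223, 'cy': 210.24961066113002, 'tool_from_camera': array([[ 4.67679171e-04, -9.62970373e-01, -2.69606828e-01,
         6.66230616e-02],
       [ 9.99999850e-01,  3.73313826e-04,  4.01284147e-04,
         5.39532651e-05],
       [-2.85776788e-04, -2.69606976e-01,  9.62970403e-01,
        -1.43133437e-01],
       [ 0.00000000e+00,  0.00000000e+00,  0.00000000e+00,
         1.00000000e+00]])}
```

View pics/a.png

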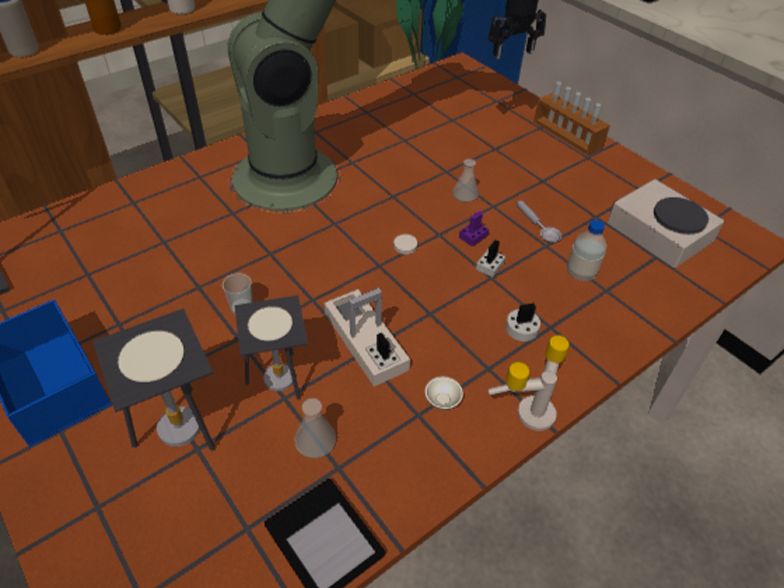

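View pics/b.png

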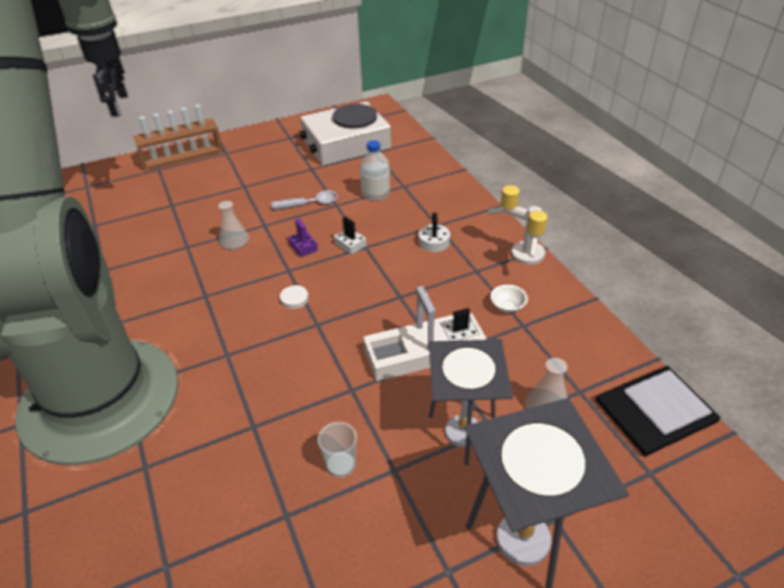

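The scene view shows the target block at about (491,257), the tray around (367,335) with its empty pocket at the robot-side end, and the purple decoy at (475,228). I'll enlarge these for pixel readings.

```bash
python3 - <<'E'
from h import *
import pickle
s,F=pickle.load(open('F0.pkl','rb'))
def c(n,x0,y0,w,h,k): return cv2.resize(F[n]['color'][y0:y0+h,x0:x0+w,::-1],None,fx=k,fy=k,interpolation=cv2.INTER_CUBIC)
a=c('scene',225,195,80,80,5);b=c('side',255,200,100,75,4) # tray
d=c('scene',330,165,40,40,5);e=c('side',230,145,40,40,5)
M=np.zeros((600,800,3),np.uint8)
M[:400,:400]=a;M[:300,400:]=b;M[400:,:200]=d;M[400:,200:400]=e
cv2.imwrite('pics/c.png',M)
E
```

```text
(no output)
```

View pics/c.png

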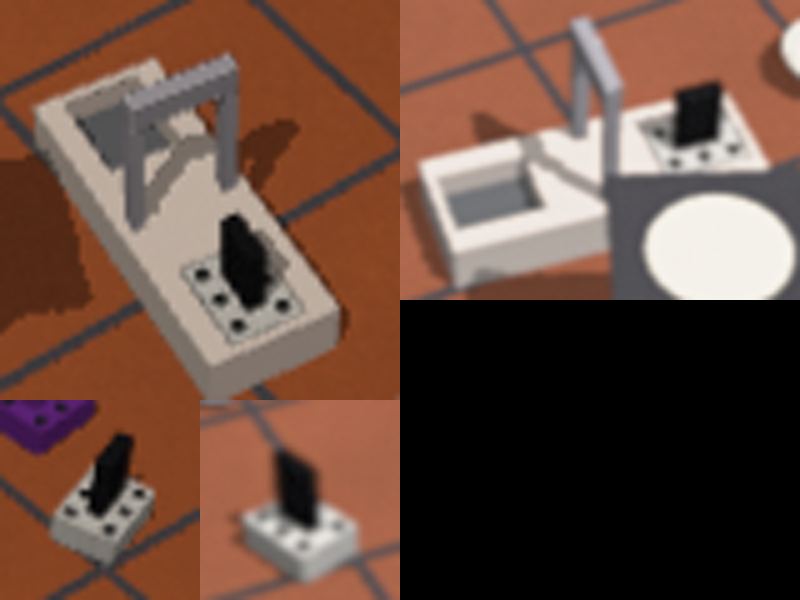

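```bash
python3 - <<'E'
from h import *
import pickle
s,F=pickle.load(open('F0.pkl','rb'))
S,D=F['scene'],F['side']
P=lambda f,u,v,z:np.round(pix2z(f,u,v,z)[:2],4)
for n,p in dict(A=(232,216.6),B=(256,207),C=(293,257.4),Dd=(266.6,268.6)).items(): print(n,P(S,*p,.036))
for p in ((259.5,240.5),(268.75,262.5),(336.25,223)): print('side',P(D,*p,.036))
print('handle',P(S,261.4,212,.138),P(D,304.25,213.5,.138))
print('fintop',P(S,354.2,172.6,.072),P(D,249.2,156.6,.072))
for p in ((55,510),(107,545),(153,487),(100,465)): print('blk',P(S,330+p[0]/5,165+(p[1]-400)/5,.024))
for p in ((242,533),(303,562),(357,535),(298,500)): print('blk side',P(D,230+(p[0]-200)/5,145+(p[1]-400)/5,.024))
# others (1.4x px)
o=dict(flask=(466,195),flask2=(315,440),bottle=(585,268),paper=(405,243),round=(523,330),beaker=(238,300),dish=(443,397),scoop=(540,222),smalltri=(278,380),tri=(178,430),purple=(474,235))
for n,p in o.items(): print(n,P(S,p[0]/1.4,p[1]/1.4,0.01))
print('small tri top',[P(S,u/1.4,v/1.4,.15) for u,v in((237,308),(296,298),(307,345),(250,353))])
# initial q1 frame
print(rot(s['tool_rot']))
E
```

```text
A [ 0.4609 -0.1788]
B [ 0.4709 -0.0999]
C [ 0.682  -0.1286]
Dd [ 0.6692 -0.2082]
side [ 0.4688 -0.1015]
side [ 0.4603 -0.1801]
side [ 0.6786 -0.1333]
handle [ 0.5726 -0.1546] [ 0.5688 -0.1575]
fintop [0.5593 0.2123] [0.5652 0.2013]
blk [0.5495 0.1738]
blk [0.5917 0.1786]
blk [0.571 0.239]
blk [0.5361 0.2258]
blk side [0.5276 0.2061]
blk side [0.5507 0.163 ]
blk side [0.5905 0.1725]
blk side [0.5712 0.2215]
flask [0.3434 0.3286]
flask2 [ 0.7045 -0.3638]
bottle [0.6997 0.3701]
paper [0.3929 0.0905]
round [0.7453 0.1227]
beaker [ 0.3234 -0.3109]
dish [ 0.7716 -0.1195]
scoop [0.5278 0.4047]
smalltri [ 0.5531 -0.3496]
tri [ 0.5408 -0.5501]
purple [0.4677 0.2413]
small tri top [array([ 0.4649, -0.3676]), array([ 0.5073, -0.2677]), array([ 0.613 , -0.3114]), array([ 0.5699, -0.3995])]
[[-9.53308073e-01  3.01999420e-01 -2.62399034e-04]
 [ 3.01999525e-01  9.53307467e-01 -1.07757258e-03]
 [-7.52793355e-05 -1.10650302e-03 -9.99999385e-01]]
```

Tray centre is about (0.571,-0.155) with its x axis at about 172°. The block is about (0.56,0.205) with its long axis at about 110°. Moving over the block for a close look.

Request:
send_rows:
  plan: "-0.034 -0.019 0 0 0 4 0.085; -0.068 -0.038 0 0 0 8 0.085; -0.102 -0.057 0 0 0 12 0.085; -0.136 -0.076 0 0 0 16 0.085; -0.17 -0.095 0 0 0 20 0.085; -0.204 -0.114 0 0 0 24 0.085; -0.238 -0.133 0 0 0 28 0.085; -0.272 -0.152 0 0 0 32 0.085; -0.306 -0.17 0 0 0 36 0.085; -0.34 -0.188 0 0 0 40 0.085"

```text
clock: 0.98
position: [0.4571, 0.3123, 0.2314]
tool_rot: [3.142, -0.0, 2.133]
force: [0.2, 0.7, 0.5]
grip_width: 0.0852
finger_force: 0.0
```

Request:
send_rows:
  plan: "-0.036 0.0075 0 0 0 3 0.085; -0.072 0.015 0 0 0 6 0.085; -0.108 0.023 0.01 0 0 9 0.085; -0.145 0.03 0.02 0 0 12 0.085; -0.145 0.03 0.02 0 0 12 0.085; -0.145 0.03 0.02 0 0 12 0.085"

```text
clock: 1.48
position: [0.5599, 0.2054, 0.2104]
tool_rot: [-3.14, 0.001, 1.924]
force: [-0.9, 0.4, -0.5]
grip_width: 0.0851
finger_force: 0.0
```

```bash
python3 - <<'E'
from h import *
import pickle
s=observe();f=imaging.grab_frame('wrist');pickle.dump((s,f),open('F1.pkl','wb'))
print(s['position'],s['tool_rot'],proj(f,(.56,.205,.072),s))
save(f,'d.png',None,1.4)
E
```

```text
[0.55986693 0.20540884 0.21039506] [-3.14013197e+00  9.66115816e-04  1.92359781e+00] (np.float64(279.42949453030155), np.float64(198.0601025046495))
```

View pics/d.png

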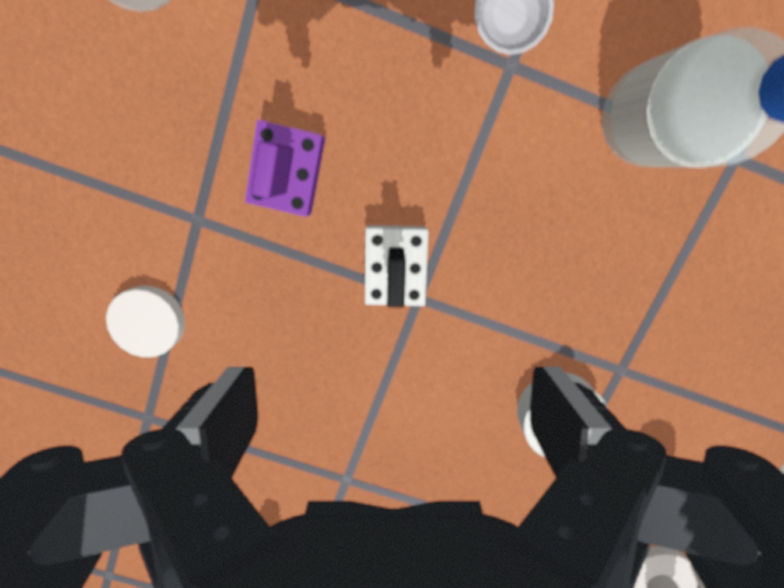

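```bash
python3 - <<'E'
from h import *
import pickle
s,f=pickle.load(open('F1.pkl','rb'))
save(f,'e.png',(250,150,320,225),8)
c=[pix2z(f,u/1.4,v/1.4,.024,s)[:2] for u,v in((365,228),(428,228),(427,305),(365,306))];c=np.array(c)
m=c.mean(0);print(c,m);print([np.linalg.norm(c[i]-c[i-1]) for i in range(4)])
l=c[0]+c[1]-c[2]-c[3];print('long',np.degrees(np.arctan2(l[1],l[0])),'toolx',np.degrees(s['tool_rot'][2]))
print('tool off',rot(s['tool_rot']).T@(np.r_[m,0.048]-s['position']))
E
```

```text
[[0.5337963  0.2215517 ]
 [0.57596759 0.2371009 ]
 [0.59622794 0.18337267]
 [0.55303005 0.16661353]] [0.56475547 0.2021597 ]
[np.float64(0.058207729505302584), np.float64(0.04494658295724177), np.float64(0.05742129163764834), np.float64(0.04633493768147203)]
long 109.97335349728294 toolx 110.21403615702823
tool off [-0.00458125  0.00370199  0.16239433]
```

View pics/e.png

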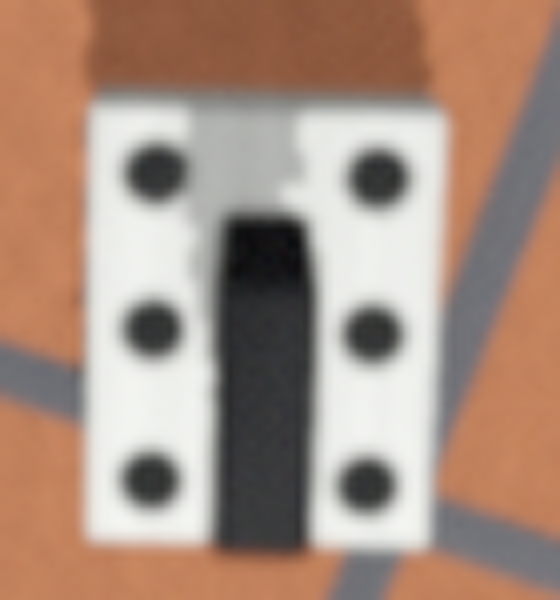

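```bash
python3 - <<'E'
from h import *
import pickle
s,f=pickle.load(open('F1.pkl','rb'))
g=lambda u,v,z:(rot(s['tool_rot']).T@(pix2z(f,250+u/8,150+v/8,z,s)-s['position']))[:2]
c=np.array([g(*p,.024) for p in((91,98),(447,105),(435,547),(86,543))]);print(c*1000,c.mean(0)*1000,g(262.5,416,.072)*1000)
for a,b in((3,0),(2,1)): d=c[b]-c[a];print(np.degrees(np.arctan2(d[1],d[0])))
for a,b in((0,1),(3,2)): d=c[b]-c[a];print(np.degrees(np.arctan2(-d[0],d[1])))
E
```

```text
[[ 24.94214736 -17.94554768]
 [ 24.08988172  26.49781077]
 [-33.62919742  26.13715223]
 [-33.10163288 -19.49875154]] [-4.42470031  3.79766595] [-3.86424387  3.16532262]
1.5328221835647244
0.3580088849947613
1.098594738213437
0.6623266379831119
```

Request:
send_rows:
  plan: "-0.004 0.0035 0.03 0 0 0.9 0.085; -0.004 0.0035 0.065 0 0 0.9 0.085; -0.004 0.0035 0.1 0 0 0.9 0.085; -0.004 0.0035 0.135 0 0 0.9 0.085; -0.004 0.0035 0.16 0 0 0.9 0.085; -0.004 0.0035 0.177 0 0 0.9 0.085; -0.004 0.0035 0.179 0 0 0.9 0.085; -0.004 0.0035 0.179 0 0 0.9 0.01; -0.004 0.0035 0.179 0 0 0.9 0; -0.004 0.0035 0.179 0 0 0.9 0"
  grip_force: 60

```text
clock: 2.37
position: [0.5645, 0.2058, 0.0339]
tool_rot: [3.139, -0.0, 1.912]
force: [-0.0, -0.0, -0.5]
grip_width: 0.0513
finger_force: 0.0
```

Request:
send_rows:
  plan: "0 0 0 0 0 0 0; 0 0 0 0 0 0 0; 0 0 0 0 0 0 0; 0 0 0 0 0 0 0; 0 0 0 0 0 0 0; 0 0 0 0 0 0 0"

```text
clock: 2.87
position: [0.5639, 0.2051, 0.0324]
tool_rot: [3.142, -0.0, 1.911]
force: [-0.7, -0.2, 3.1]
grip_width: 0.0113
finger_force: 60.3
```

Request:
send_rows:
  plan: "0 0 -0.02 0 0 0 0; 0 0 -0.055 0 0 0 0; 0 0 -0.09 0 0 0 0; -0.025 -0.008 -0.118 0 0 -6 0; -0.055 -0.018 -0.14 0 0 -12 0; -0.088 -0.029 -0.16 0 0 -18 0; -0.122 -0.041 -0.175 0 0 -24 0; -0.158 -0.053 -0.19 0 0 -30 0; -0.195 -0.065 -0.2 0 0 -36 0; -0.232 -0.077 -0.21 0 0 -42 0"

```text
clock: 3.7
position: [0.5685, -0.0412, 0.2432]
tool_rot: [3.141, 0.001, 2.65]
force: [0.6, -0.6, -2.3]
grip_width: 0.0116
finger_force: 59.7
```

Request:
send_rows:
  plan: "-0.017 -0.03 0 0 0 -6 0; -0.034 -0.06 -0.005 0 0 -12 0; -0.05 -0.088 -0.008 0 0 -18 0; -0.056 -0.099 -0.008 0 0 -20 0; -0.056 -0.099 -0.008 0 0 -20 0; -0.056 -0.099 -0.008 0 0 -20 0; -0.056 -0.099 -0.008 0 0 -20 0"

```text
clock: 4.28
position: [0.5708, -0.1522, 0.2501]
tool_rot: [3.141, -0.0, 2.993]
force: [-0.0, 0.6, -1.3]
grip_width: 0.0112
finger_force: 59.7
```

```bash
python3 - <<'E'
from h import *
import pickle
s=observe();f=imaging.grab_frame('wrist');pickle.dump((s,f),open('F2.pkl','wb'))
print(s['position'],s['tool_rot'],s['force'],s['qpos'])
save(f,'f.png',None,1.4)
E
```

```text
[ 0.57078087 -0.1521604   0.25009849] [ 3.14113429e+00 -4.12149733e-04  2.99331488e+00] [-0.01103931  0.57158436 -1.28664492] [ 0.116325    0.44831926  0.06209489  1.67573568 -0.03211853  1.01894434
  1.61166974]
```

View pics/f.png

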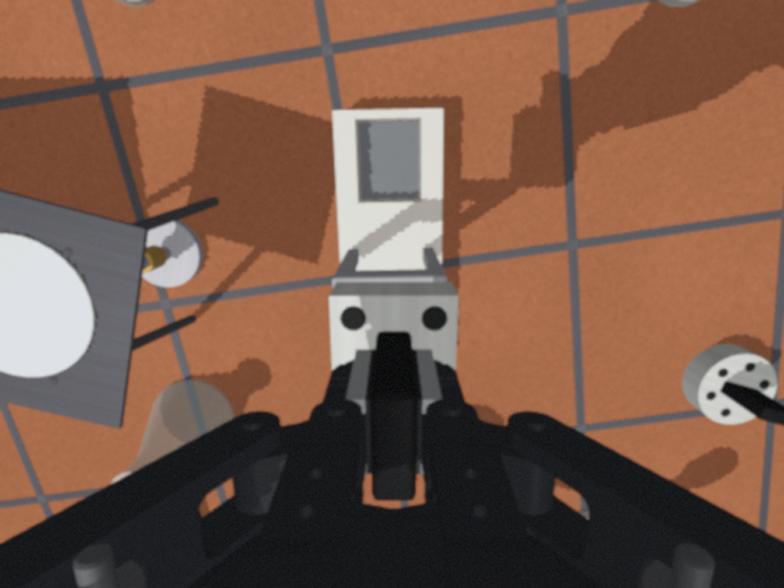

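```bash
python3 - <<'E'
from h import *
import pickle
s,f=pickle.load(open('F2.pkl','rb'))
save(f,'g.png',(225,70,335,190),5)
save(f,'g.png',(225,70,335,190),5)
E
```

```text
(no output)
```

View pics/g.png

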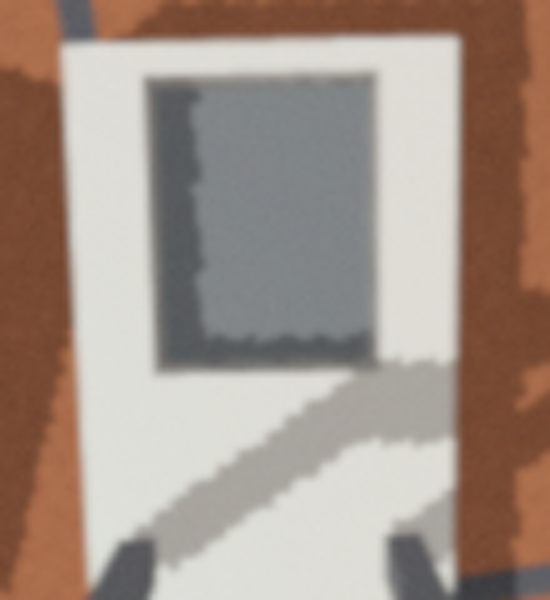

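```bash
python3 - <<'E'
from h import *
import pickle
s,f=pickle.load(open('F2.pkl','rb'))
Rt=rot(s['tool_rot'])
T=lambda u,v,z:(Rt.T@(pix2z(f,u,v,z,s)-s['position']))[:2]*1000
g=lambda u,v,z=.036:T(225+u/5,70+v/5,z)
c=np.array([g(*p) for p in((145,77),(376,73),(378,369),(156,373))]);print('pocket',c.round(1),c.mean(0),[np.linalg.norm(c[i]-c[i-1]).round(1) for i in range(4)])
e=np.array([g(*p) for p in((63,42),(461,37),(456,540),(88,540))]);print('edges',e.round(1))
A=lambda a,b:np.degrees(np.arctan2(*(a-b)[::-1])).round(2)
print('axis',A(c[0],c[3]),A(c[1],c[2]),A(e[0],e[3]),A(e[1],e[2]),'cross',A(c[1],c[0])-90,A(e[1],e[0])-90)
print('end mid',(e[0]+e[1])/2, 'block front',T(331/1.4,296/1.4,.2417),T(458/1.4,295/1.4,.2417),'front low',T(333/1.4,281/1.4,.2217),T(457/1.4,281/1.4,.2217))
E
```

```text
pocket [[ 98.6 -27.5]
 [ 99.4  19.5]
 [ 40.2  20.9]
 [ 39.3 -26.4]] [69.40521952 -3.38275862] [np.float64(59.3), np.float64(47.1), np.float64(59.3), np.float64(47.4)]
edges [[105.3 -44. ]
 [106.3  36.6]
 [  3.3  38.6]
 [  3.3 -42.1]]
axis -1.04 -1.34 -1.08 -1.12 cross -0.9599999999999937 -0.7000000000000028
end mid [105.78963188  -3.68378785] block front [ 23.6053642  -21.37494802] [23.97515971 22.01057479] front low [ 23.90414413 -23.19715358] [23.92111681 24.33573018]
```

Request:
send_rows:
  plan: "0.035 -0.002 0 0 0 -1 0; 0.065 -0.0037 0.005 0 0 -1 0; 0.073 -0.0037 0.03 0 0 -1 0; 0.073 -0.0037 0.065 0 0 -1 0; 0.073 -0.0037 0.1 0 0 -1 0; 0.073 -0.0037 0.125 0 0 -1 0; 0.073 -0.0037 0.14 0 0 -1 0; 0.073 -0.0037 0.14 0 0 -1 0; 0.073 -0.0037 0.14 0 0 -1 0; 0.073 -0.0037 0.14 0 0 -1 0"

```text
clock: 5.17
position: [0.4987, -0.1456, 0.1114]
tool_rot: [-3.142, 0.001, 3.012]
force: [-0.5, 0.1, -1.4]
grip_width: 0.0113
finger_force: 59.7
```

```bash
python3 - <<'E'
from h import *
import pickle
s=observe()
t=np.array([.4981,-.1451,.11]);print(s['position'],s['tool_rot'],'tool err mm',rot(s['tool_rot']).T@(t-s['position'])*1000,s['force'])
s=observe();f=imaging.grab_frame('wrist');pickle.dump((s,f),open('F3.pkl','wb'))
save(f,'i.png',(180,60,380,210),4)
E
```

```text
[ 0.49873804 -0.14559255  0.11138044] [-3.14153848e+00  1.25930657e-03  3.01162461e+00] tool err mm [0.69823345 0.40577862 1.37954458] [-0.54029906  0.08988532 -1.38379778]
```

View pics/i.png

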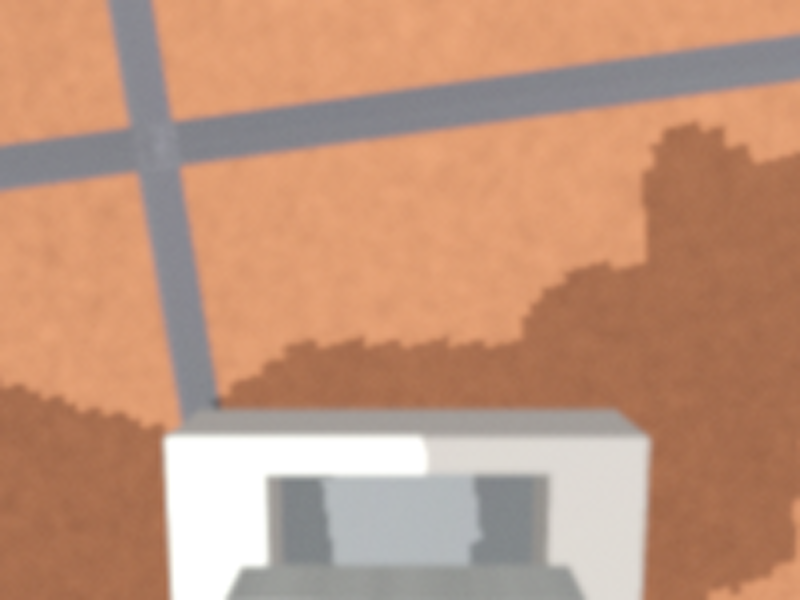

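```bash
python3 - <<'E'
from h import *
import pickle
s,f=pickle.load(open('F3.pkl','rb'))
Rt=rot(s['tool_rot'])
T=lambda u,v,z:(Rt.T@(pix2z(f,180+u/4,60+v/4,z,s)-s['position']))[:2]*1000
print('end',T(165,435,.036),T(650,436,.036),'pocket front',T(267,476,.036),T(549,475,.036))
zb=.1114-.0324
print('block low front',T(241,567,zb),T(572,567,zb),T(241,567,zb+.004),T(572,567,zb+.004))
E
```

```text
end [ 34.12238105 -39.82888175] [33.99439802 40.87445723] pocket front [ 27.22823645 -23.04805466] [27.42096651 24.26648453]
block low front [ 22.33498541 -22.46198071] [22.35737574 23.00682076] [ 23.34499854 -21.95334636] [23.36687833 22.47870715]
```

Request:
send_rows:
  plan: "0.002 0.0003 0.015 0 0 0 0; 0.002 0.0003 0.03 0 0 0 0; 0.002 0.0003 0.036 0 0 0 0; 0.002 0.0003 0.036 0 0 0 0; 0.002 0.0003 0.042 0 0 0 0; 0.002 0.0003 0.046 0 0 0 0; 0.002 0.0003 0.05 0 0 0 0; 0.002 0.0003 0.054 0 0 0 0; 0.002 0.0003 0.056 0 0 0 0; 0.002 0.0003 0.056 0 0 0 0"

```text
clock: 6.05
position: [0.4959, -0.1454, 0.0539]
tool_rot: [-3.142, -0.001, 3.011]
force: [0.2, -0.1, -1.1]
grip_width: 0.0114
finger_force: 59.7
```

Block is entering freely (force -1.1 N, same as hanging). Now pressing down.

Request:
send_rows:
  plan: "0 0 0.002 0 0 0 0; 0 0 0.004 0 0 0 0; 0 0 0.006 0 0 0 0; 0 0 0.008 0 0 0 0; 0 0 0.0095 0 0 0 0; 0 0 0.0105 0 0 0 0; 0 0 0.0105 0 0 0 0; 0 0 0.0105 0 0 0 0"

```text
clock: 6.72
position: [0.4963, -0.1455, 0.0443]
tool_rot: [-3.142, 0.001, 3.011]
force: [-3.0, 0.9, 11.6]
grip_width: 0.0113
finger_force: 61.8
```

Request:
send_rows:
  plan: "0 0 0.001 0 0 0 0; 0 0 0.002 0 0 0 0; 0 0 0.003 0 0 0 0; 0 0 0.003 0 0 0 0; 0 0 0.003 0 0 0 0"

```text
clock: 7.13
position: [0.4972, -0.1458, 0.0434]
tool_rot: [-3.141, 0.003, 3.011]
force: [-14.0, 3.8, 64.3]
grip_width: 0.0112
finger_force: 69.5
```

```bash
python3 - <<'E'
from h import *
s=observe();print(s['position'],s['force'],s['moment'])
f=imaging.grab_frame('wrist');save(f,'j.png',None,1.4)
E
```

```text
[ 0.49717565 -0.14579244  0.04340306] [-14.03729868   3.79589323  64.30258413] [0.89570499 2.80727868 0.01136774]
```

View pics/j.png

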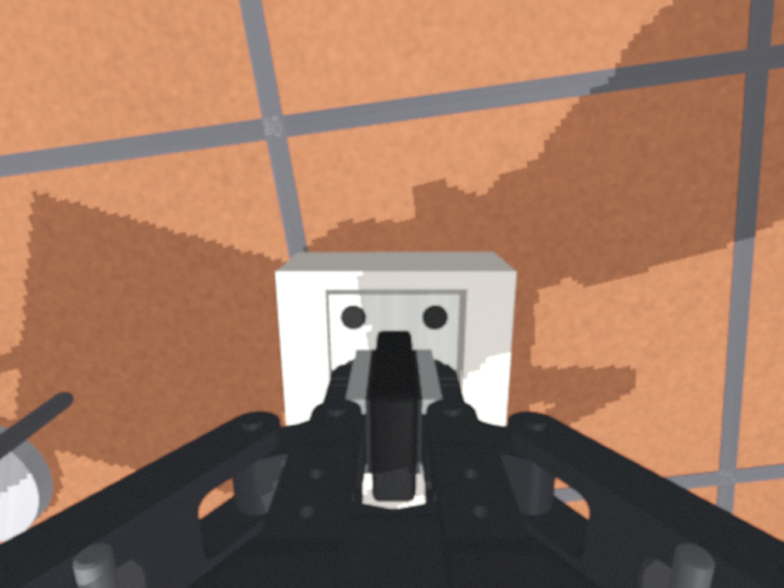

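Request:
send_rows:
  plan: "0 0 -0.002 0 0 0 0; 0 0 -0.0035 0 0 0 0; 0 0 -0.0035 0 0 0 0; 0 0 -0.0035 0 0 0 0; 0 0 -0.0035 0 0 0 0.06; 0 0 -0.0035 0 0 0 0.06; 0 0 -0.0035 0 0 0 0.06; 0 0 -0.0035 0 0 0 0.06; 0 0 -0.0035 0 0 0 0.06; 0 0 -0.0035 0 0 0 0.06"

```text
clock: 8.02
position: [0.4961, -0.1454, 0.0443]
tool_rot: [-3.142, -0.0, 3.011]
force: [-0.6, 0.3, -0.8]
grip_width: 0.0603
finger_force: 0.0
```

Request:
send_rows:
  plan: "0 0 -0.01 0 0 0 0.06; 0 0 -0.03 0 0 0 0.06; 0 0 -0.06 0 0 0 0.06; 0 0 -0.095 0 0 0 0.06; 0 0 -0.13 0 0 0 0.06; 0 0 -0.165 0 0 0 0.085; 0 0 -0.195 0 0 0 0.085; 0 0 -0.2 0 0 0 0.085; 0 0 -0.2 0 0 0 0.085; 0 0 -0.2 0 0 0 0.085"

```text
clock: 8.85
position: [0.4958, -0.1453, 0.2443]
tool_rot: [3.142, 0.0, 3.011]
force: [-0.4, -0.2, -0.3]
grip_width: 0.0851
finger_force: 0.0
```

Request:
send_rows:
  plan: "-0.008 0 0 0 0 7 0.085; -0.016 0 0 0 0 14 0.085; -0.024 0 0 0 0 21 0.085; -0.032 0 0 0 0 28 0.085; -0.04 0 0 0 0 35 0.085; -0.048 0 0 0 0 42 0.085; -0.056 0 0 0 0 49 0.085; -0.064 0 0 0 0 56 0.085; -0.07 0 0 0 0 63 0.085; -0.0745 0 0 0 0 70 0.085"

```text
clock: 9.68
position: [0.5697, -0.155, 0.2425]
tool_rot: [-3.139, -0.001, 1.783]
force: [0.5, 0.4, 0.8]
grip_width: 0.0854
finger_force: 0.0
```

Request:
send_rows:
  plan: "0 0 0 0 0 7 0.085; 0 0 0 0 0 14 0.085; 0 0 0 0 0 20 0.085; 0 0 0 0 0 20 0.085; 0 0 0 0 0 20 0.085; 0 0 0 0 0 20 0.085"

```text
clock: 10.18
position: [0.5697, -0.155, 0.2435]
tool_rot: [-3.14, 0.0, 1.444]
force: [-0.0, -0.8, -0.2]
grip_width: 0.0846
finger_force: 0.0
```

```bash
python3 - <<'E'
from h import *
import pickle
s=observe();f=imaging.grab_frame('wrist');pickle.dump((s,f),open('F4.pkl','wb'))
print(s['position'],s['tool_rot'],s['qpos'])
print('handle ends expected',[proj(f,(.570+a*.130,-.1551+a*.9915,.138),s) for a in(-.033,0,.033)])
save(f,'k.png',(180,80,380,230),4)
E
```

```text
[ 0.56965838 -0.15498057  0.24351349] [-3.14024994e+00  1.98701038e-04  1.44410782e+00] [-0.12779988  0.4855053   0.42091992  1.69693861 -0.2268325   1.00895309
  0.24511543]
handle ends expected [(np.float64(279.2609875211918), np.float64(247.81382687429718)), (np.float64(279.38068422142527), np.float64(208.48187256744302)), (np.float64(279.50889156777964), np.float64(166.35334706275256))]
```

View pics/k.png

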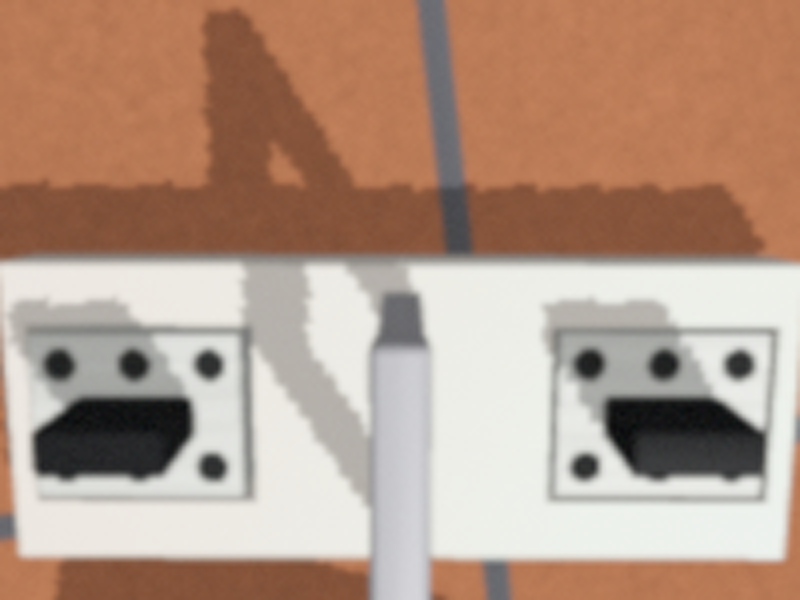

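Request:
send_rows:
  plan: "0 0.0005 0.03 0 0 0 0.085; 0 0.0005 0.065 0 0 0 0.085; 0 0.0005 0.1 0 0 0 0.085; 0 0.0005 0.125 0 0 0 0.085; 0 0.0005 0.135 0 0 0 0.085; 0 0.0005 0.135 0 0 0 0.085; 0 0.0005 0.135 0 0 0 0.085; 0 0.0005 0.135 0 0 0 0.03; 0 0.0005 0.135 0 0 0 0.02; 0 0.0005 0.135 0 0 0 0.015"
  grip_force: 100

```text
clock: 11.07
position: [0.5711, -0.1553, 0.1106]
tool_rot: [3.14, -0.0, 1.441]
force: [0.1, 0.6, 0.1]
grip_width: 0.0514
finger_force: 0.0
```

Request:
send_rows:
  plan: "0 0 0 0 0 0 0.015; 0 0 0 0 0 0 0.015; 0 0 0 0 0 0 0.015; 0 0 0 0 0 0 0.015; 0 0 0 0 0 0 0.01; 0 0 0 0 0 0 0; 0 0 0 0 0 0 0; 0 0 0 0 0 0 0; 0 0 0 0 0 0 0; 0 0 0 0 0 0 0"

```text
clock: 11.9
position: [0.5701, -0.1551, 0.1096]
tool_rot: [-3.141, -0.0, 1.44]
force: [-5.6, 1.9, 9.6]
grip_width: 0.0105
finger_force: 97.7
```

Request:
send_rows:
  plan: "0 0 -0.003 0 0 0 0; 0 0 -0.008 0 0 0 0; 0 0 -0.015 0 0 0 0; 0 0 -0.025 0 0 0 0; 0 0 -0.036 0 0 0 0; 0 0 -0.048 0 0 0 0; 0 0 -0.06 0 0 0 0; 0 0 -0.072 0 0 0 0; 0 0 -0.082 0 0 0 0; 0 0 -0.09 0 0 0 0"

```text
clock: 12.73
position: [0.5707, -0.1552, 0.2009]
tool_rot: [3.141, -0.0, 1.44]
force: [-0.2, -0.3, -6.5]
grip_width: 0.0107
finger_force: 97.6
```

Request:
send_rows:
  plan: "0 0 -0.01 0 0 0 0; 0 0 -0.02 0 0 0 0; 0 0 -0.03 0 0 0 0; 0 0 -0.04 0 0 0 0; 0 0 -0.048 0 0 0 0; 0 0 -0.05 0 0 0 0; 0 0 -0.05 0 0 0 0; 0 0 -0.05 0 0 0 0; 0 0 -0.05 0 0 0 0; 0 0 -0.05 0 0 0 0"

```text
clock: 13.57
position: [0.5702, -0.1551, 0.2488]
tool_rot: [-3.141, 0.0, 1.44]
force: [0.9, 0.6, -7.0]
grip_width: 0.0104
finger_force: 97.6
```

```bash
python3 - <<'E'
from h import *
s=observe();print(s['position'],s['tool_rot'],s['force'],s['moment'],s['grip_width'])
M=np.zeros((588,784,3),np.uint8)
f=imaging.grab_frame('side');save(f,'l1.png',(240,110,380,260),3)
g=imaging.grab_frame('scene');save(g,'l2.png',(200,110,330,260),3)
cv2.imwrite('pics/l.png',np.hstack([cv2.imread('pics/l1.png')[:450],cv2.imread('pics/l2.png')[:450,:380]]))
E
```

```text
[ 0.57024447 -0.15511284  0.24877274] [-3.14069171e+00  3.82728894e-05  1.44022286e+00] [ 0.87855247  0.61753484 -6.98708523] [-0.02646056 -0.00269868  0.02973489] 0.010361641413027997
```

View pics/l.png

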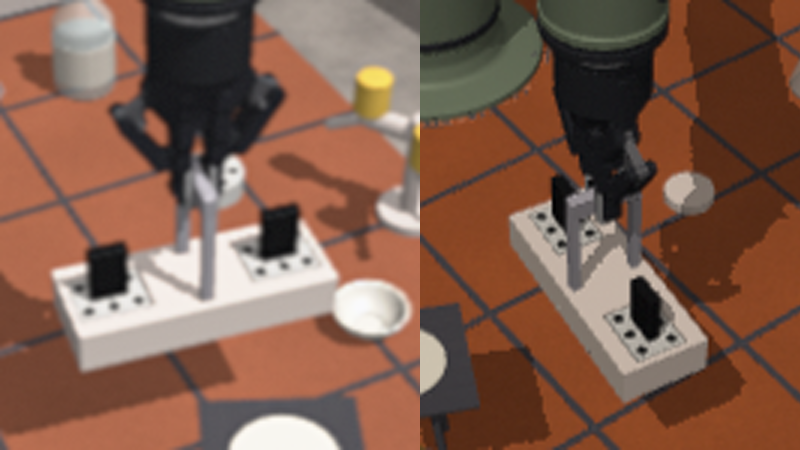

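The picture shows the tray held level, both blocks flush, and clear of everything. The lift is about 139 mm, the carried force 7 N, and the moment close to zero.

```bash
python3 -c "
from workcell import bot
print(bot.job_done())"
```

```text
the job is handed in; nothing more can be done
None
```

I pressed the block flush into the empty pocket, lifted the loaded tray level by its handle to about 14 cm above the bench, and handed the job in holding it there; no verdict came back.

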